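# Rock the angle gauge on the uneven stud until the pointer settles on the index

### The job

We are shimming the slide-draining rack to the slope set on the angle gauge's index. Take the gauge by the post on top, set the middle of its foot on the high hump of the uneven stud (the offcut whose stud has two humps, not the flat one) and rock it sideways there, pressing only lightly, until the swinging pointer has settled on the index wedge. Finish while still holding it like that, foot resting on the hump and pointer still on the wedge, and leave everything else on the desk where it is.

Things in the scene. Friction and masses are not known exactly. Their poses are not given: they have to be found in the camera images.
- gauge: Angle gauge, loose, about 0.36 kg, standing on its foot. Origin: centre of the foot's flat underside; z up, y along the foot, dial face looking along -x. Foot 44 (x) x 84 (y) x 10 mm; dial plate 92 mm in diameter, centre 57 mm up (pointer, bezel, hub: x = -12 to +7 mm); black grip post on top, 18 mm thick in x, 27 mm wide in y, standing clear of the dial from z = 104 to 145 mm.
- gauge_foot (a point): Middle of the flat underside of the gauge's foot (same point and axes as the gauge's origin).
- gauge_grip (a point): Centre of the black grip post, 127 mm above the foot's underside and 3.5 mm behind the gauge's mid plane: hold it here from above, closing along the gauge's x (18 mm thick). Carry the gauge low: a shelf with a lamp hangs about 0.6 m above the desk.
- pointer (a joint): Angle of the swinging pointer, rad: a pendulum hinged at the dial's centre about the gauge's +x, 0 when it points at the foot of the dial (gauge upright). Gravity keeps it hanging plumb, so turning the gauge by +a about its own x makes it read -a. It swings at about 3 Hz and settles within about 1 s.
- index (a joint): Angle of the index wedge on the bezel about the same axis with the same zero and sign, rad. Set at the start between 0.14 and 0.42 and locked. The pointer is on the index when both angles are equal.
- pointer_tip (a point): Tip of the pointer, 33 mm from the dial's centre, with a brass bob above it; the point's z axis points from the tip to the hinge.
- index_mark (a point): Inner end of the index wedge, a black block 7 mm wide on the inside of the dark bezel ring, 35 mm from the dial's centre; the point's z axis points to the dial's centre.
- uneven_block: Wooden offcut 70 (x) x 80 (y) x 24 mm, fixed to the desk, carrying the uneven stud. Origin: centre of its underside, z up.
- uneven_stud: Steel stud, 36 mm in diameter, fixed in the middle of that offcut, same origin and axes. It ends in two rounded humps (7 mm radius) that run 22 mm along x, 20 mm apart: the high one at y = +10 mm, top 54 mm above the desk, the low one at y = -10 mm, top 46 mm. With its y along the offcut's y, the gauge must lean the other way than on to the low hump.
- stud_top (a point): Middle of the top of the high hump, 54 mm above the desk; axes as the offcut's.
- level_block: The other wooden offcut, same size, fixed, with a flat-topped stud of 36 mm diameter, 54 mm high over the desk: not the one to use. Origin: centre of its underside.
- objective_can: Bystander, to be left alone: small can with black screw cap, 34 mm diameter, 56 mm tall. Origin: centre of its underside.
- spare_eyepiece: Bystander, to be left alone: black microscope eyepiece, 34 mm diameter, 43 mm tall. Origin: centre of its underside.
- petri_1: Bystander, to be left alone: petri dish, 90 mm diameter, 15 mm high. Origin: centre of its underside.
- tape_roll: Bystander, to be left alone: roll of tape, 52 mm diameter, 19 mm high. Origin: centre of its underside.
- conical_flask: Bystander, to be left alone: clear conical flask, 66 mm diameter, 71 mm tall. Origin: centre of its underside.
- slide_packet: Bystander, to be left alone: small carton 29 x 78 x 23 mm. Origin: centre of its underside.
- marker: Bystander, to be left alone: marker pen 13 x 136 x 14 mm, lying. Origin: centre of its underside.
There are look-alikes about, which are no part of the job. Leave any green look-alike of the uneven_block alone.

How it is judged:
By the outcome, as a careful person would: the job done as asked, in the order asked, and still so for the second after the job is handed in, while the arm keeps its last pose, push and grip.
It also fails if it takes over 45 s, if anything falls off the work surface, if the arm or the gripper's body presses on something with over 40 N, if the wrist force passes 120 N, or if a joint passes its speed limit or range.

### The arm

A 6-joint arm with a two-finger parallel gripper is mounted at the origin on a cart in front of the work surface, level with it; the furniture and walls round the work are solid. World frame = base frame: x ahead of the robot, y to its left, z up, the work surface at z = 0. Lengths are in m, angles in degrees, forces in N, time in s.
With the tool pointing down it reaches from about 0.35 to 0.875 m from the base axis. Payload 4.2 kg.
Tool frame: the origin (TCP) lies midway between the tips of the shut fingers; the grasp point (between the pads) lies 19 mm behind it (tcp_to_grasp is the distance from the TCP to the grasp point, in m); z points along the fingers, y is the line along which they close (so a half turn about z gives the same grasp; the last joint's range is limited). The gripper opens to 87 mm and grips with 3 to 60 N. Pads are 19 mm wide; open, the fingers measure 117 mm over their backs; the gripper's body (75 mm by 190 mm) begins 51 mm behind the grasp point.
Start: joints at [-57.72, 22.042, 0.453, 0, -68.411, -14.817], TCP at [0.188, -0.596, 0.191] pointing down, gripper open.
Joint ranges: [-179.83, 179.83], [-69.29, 118.12], [-61.27, 80.66], [-181.25, 117.63], [-171.15, -9.14], [-177.46, 177.46]. Speed limits (degrees/s): [159.86, 159.86, 180, 180, 180, 180].

### API

Orientations are given as a 3x3 rotation matrix whose columns are the frame's x, y, z axes.
In Python, from rig import state, snapshot, sign_off, boxes_of, tcp_to_grasp gives the robot as it stands.
- The arm moves only by the shell command python3 -m pendant 'ROWS' [FORCE]. ROWS is JSON, a list of rows, each an object with "claw": the opening, from 0 (shut) to 1 (fully open); "dp": the shift along the tool's x, y, z in mm, a list of three; "rot": the turn, a rotation vector about the tool's x, y, z in rad, a list of three. A call has 1 to 12 rows; each row shifts and turns the commanded pose from where the row before left it, along the tool's axes as they then stand; what a row does not reach is not made up. A row lasts 1/10 s, in which the tool goes at most 50 mm and 8.59 degrees, less where a joint would pass 70% of its speed; a pose out of reach is approached as far as the arm can. A call with a gripper value outside its range is refused whole. The fingers move at their own pace and stop on an object; FORCE is the grip in N (left out, the last holds). Time passes only in rows, so rows that do not move let the fingers close. It gives the time, the measured TCP pose, the force, the opening and the grip force at its end, in the units of the state.
- state(): the state, without advancing time (a new reading comes with each control period).
- snapshot(name): name is "scene" or "top"; returns a dict with "image" (480x640x3 uint8, blue, green, red), "intrinsics" (3x3 intrinsics, pixels), "world_to_cam" (4x4, takes a point from world to camera coordinates). Camera axes: x right, y down, z forward; pixel columns grow to the right and rows downward; lengths in m; the calibration is good to about 2 mm. A picture is of the moment at which its call begins. There is no depth.
- sign_off(): hands the job in; it is judged then, once.
Trained networks look in a picture, given as the dict that the camera call returned (one of the last four; its "shot" number tells which), for a name from the list of things; names that differ only in an ending like _2 or _b are one class to them, and where a whole thing is asked for, a point or a joint stands for the part that bears it (a point fixed in the world has none). Each returns a list of dicts, best first, with "conf" (0 to 1); they miss things now and then, are a little off and sometimes report something else, mostly with a low value. They report only what shows in the picture. A call takes as long as a camera call. They do not tell look-alikes from the thing itself.
- boxes_of(picture, thing): "box" ([left, top, right, bottom] in pixels, round what is visible of it).
The state is a dict: "t": time; "joint_pos": joint angles; "dq": joint speeds; "tau": joint torques, N m; "eef_pos": TCP position; "eef_rot": TCP orientation; "force": force on the tool from outside, world axes, zero at the start; "wrist_torque": the same for the moment, N m; "grip_width": finger opening in m; "gripper_force": force on a finger pad.
Only numpy, scipy, OpenCV 4.12 (cv2) and the standard library are available. Lean on these libraries where they do the work, as an engineer would, in place of code of your own. Each camera call takes 0.05 s, during which the arm holds its last target. There are 200 camera calls.

## Working session

There is one attempt and no reset: what is moved stays moved. The work goes in short steps, Python scripts to look and compute and a shell command to move; the robot and the scene stay as the last step left them, time stands still between calls to the robot, and variables do not carry over. Pictures are saved under pics/ and viewed, at most 10 in all, crops included, and the job is handed in when it is done.

```bash
mkdir -p pics
cat > h.py <<'E'
import numpy as np, cv2
from rig import *
def ray(s,u,v):
    K=np.array(s["intrinsics"]);T=np.array(s["world_to_cam"]);R=T[:3,:3]
    c=-R.T@T[:3,3]; d=R.T@np.linalg.solve(K,[u,v,1.]); return c,d/np.linalg.norm(d)
def atz(s,u,v,z):
    c,d=ray(s,u,v); return c+d*(z-c[2])/d[2]
def proj(s,p):
    K=np.array(s["intrinsics"]);T=np.array(s["world_to_cam"]);q=K@(T[:3,:3]@np.array(p)+T[:3,3]);return q[:2]/q[2]
E
python3 - <<'E'
from h import *
np.set_printoptions(precision=3,suppress=True)
st=state();print(st["eef_rot"],tcp_to_grasp,st["force"])
for n in ("scene","top"):
    s=snapshot(n);cv2.imwrite(f"pics/{n}0.png",s["image"])
    print(n,ray(s,320,240))
    for t in ("gauge","gauge_grip","uneven_block","uneven_stud","level_block","pointer_tip","index_mark","objective_can","conical_flask"):
        for b in boxes_of(s,t)[:3]:
            x=b["box"];print(t,np.round(x),round(b["conf"],2),atz(s,(x[0]+x[2])/2,(x[1]+x[3])/2,0.03))
E
```

```text
[[-0.954 -0.3   -0.001]
 [-0.3    0.954  0.002]
 [ 0.     0.002 -1.   ]] 0.0187 [-0.681 -0.379  0.301]
scene (array([-0.21 , -0.466,  0.633]), array([ 0.709,  0.438, -0.552]))
gauge [383. 238. 421. 309.] 0.75 [ 0.541 -0.215  0.03 ]
gauge_grip [381. 239. 426. 308.] 0.95 [ 0.543 -0.217  0.03 ]
gauge_grip [384. 259. 424. 296.] 0.31 [ 0.53  -0.224  0.03 ]
uneven_block [218. 223. 260. 254.] 0.73 [0.467 0.192 0.03 ]
uneven_block [179. 263. 204. 286.] 0.64 [0.299 0.189 0.03 ]
uneven_stud [178. 266. 190. 275.] 0.53 [0.302 0.215 0.03 ]
level_block [271. 244. 317. 276.] 0.61 [0.462 0.023 0.03 ]
pointer_tip [219. 222. 263. 257.] 0.68 [0.467 0.187 0.03 ]
index_mark [384. 258. 420. 297.] 0.82 [ 0.528 -0.22   0.03 ]
objective_can [340. 247. 357. 274.] 0.73 [ 0.523 -0.09   0.03 ]
conical_flask [229. 188. 253. 221.] 0.68 [0.608 0.304 0.03 ]
top (array([ 0.295, -0.036,  1.745]), array([ 0.119, -0.031, -0.992]))
gauge [354. 228. 393. 250.] 0.82 [ 0.5   -0.237  0.03 ]
gauge [165. 199. 191. 222.] 0.31 [0.587 0.303 0.03 ]
gauge_grip [357. 233. 390. 252.] 0.93 [ 0.491 -0.239  0.03 ]
gauge_grip [208. 245. 221. 256.] 0.72 [0.474 0.202 0.03 ]
uneven_block [200. 240. 234. 266.] 0.7 [0.467 0.196 0.03 ]
uneven_block [192. 307. 219. 336.] 0.61 [0.28  0.225 0.03 ]
uneven_stud [206. 244. 226. 260.] 0.64 [0.47  0.197 0.03 ]
uneven_stud [199. 310. 209. 326.] 0.6 [0.288 0.23  0.03 ]
level_block [262. 238. 291. 264.] 0.77 [0.471 0.031 0.03 ]
pointer_tip [166. 197. 191. 220.] 0.37 [0.592 0.302 0.03 ]
pointer_tip [421. 224. 440. 245.] 0.25 [ 0.51  -0.397  0.03 ]
index_mark [354. 236. 390. 247.] 0.49 [ 0.494 -0.234  0.03 ]
objective_can [315. 226. 327. 243.] 0.41 [ 0.515 -0.092  0.03 ]
conical_flask [166. 198. 190. 220.] 0.93 [0.591 0.302 0.03 ]
```

Run:
```python
import cv2,numpy as np
a=cv2.imread("pics/scene0.png")[180:330,160:440];b=cv2.imread("pics/top0.png")[190:345,150:430]
a=cv2.resize(a,(560,300),interpolation=cv2.INTER_CUBIC);b=cv2.resize(b,(560,310)[:2],interpolation=cv2.INTER_CUBIC)[:300]
cv2.imwrite("pics/v1.png",np.vstack([a,b]))
```

```text
(no output)
```

View pics/v1.png

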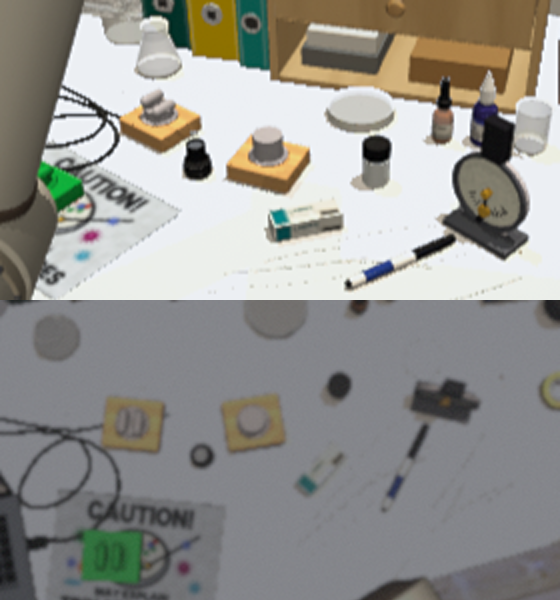

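View pics/scene0.png

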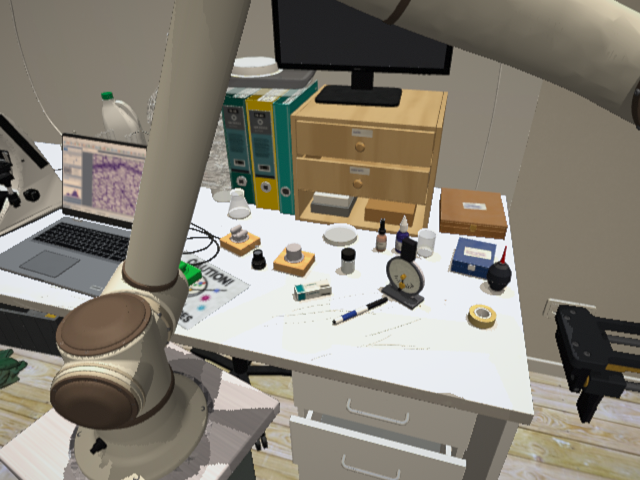

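The pictures show the gauge at scene (405,275), the two-humped wooden offcut at scene (239,240) and top (217,253), and the flat stud at (294,258). The green look-alike is at far left. I'll zoom on the humps and the dial next.

Run:
```python
import cv2,numpy as np
s=cv2.imread("pics/scene0.png");t=cv2.imread("pics/top0.png")
z=lambda im,x,y,w,h:cv2.resize(im[y:y+h,x:x+w],(390,290),interpolation=cv2.INTER_CUBIC)
A=np.hstack([z(s,212,218,54,40),z(s,370,236,70,74*1)])
B=np.hstack([z(t,193,233,54,40)*1,z(t,346,220,54,40)])
B=np.clip(B.astype(int)*1.6,0,255).astype(np.uint8)
cv2.imwrite("pics/v2.png",np.vstack([A,B]))
```

```text
(no output)
```

View pics/v2.png

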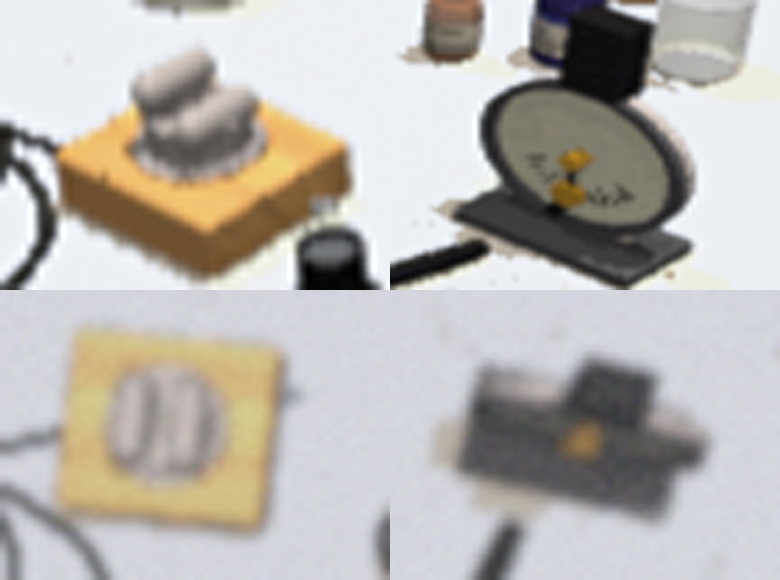

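Run:
```python
from h import *
np.set_printoptions(precision=4,suppress=True)
t=snapshot("top");s=snapshot("scene")
print(np.array(s["intrinsics"])[0],np.array(t["intrinsics"])[0])
from scipy.optimize import least_squares
# gauge fit x,y,yaw
def W(p,l):
    c,n=np.cos(p[2]),np.sin(p[2]); return [p[0]+c*l[0]-n*l[1],p[1]+n*l[0]+c*l[1],l[2]]
obs=[(t,(355.7,244.9),(-.022,.042,.008)),(t,(383.8,251.6),(-.022,-.042,.008)),
(s,(381.7,289.1),(-.022,.042,.008)),(s,(412.7,308.7),(-.022,-.042,.005)),(s,(424.2,297.7),(.022,-.042,.008)),
(s,(402.7,237.3),(-.0055,.0135,.145)),(s,(417,242.4),(-.0055,-.0135,.145))]
f=lambda p:np.concatenate([proj(c,W(p,l))-u for c,u,l in obs])
r=least_squares(f,[.5,-.23,0]);print("gauge",r.x,r.fun)
print("grip",W(r.x,(.0035,0,.127)))
# block
T=lambda a,b:(193+a/7.222,233+b/7.25); S=lambda a,b:(212+a/7.222,218+b/7.25)
# corners CCW: assume world -x,+y = left-bottom in top
obs=[(t,T(78,38),(.035,.04,.024)),(t,T(285,57),(.035,-.04,.012)),(t,T(262,238),(-.035,-.04,.005)),(t,T(58,220),(-.035,.04,.012)),
(s,S(62,152),(-.035,.04,.024)),(s,S(208,238),(-.035,-.04,.024)),(s,S(350,152),(.035,-.04,.024)),(s,S(208,278),(-.035,-.04,0))]
r=least_squares(f,[.47,.2,0]);print("block",r.x,r.fun)
for nm,hi in(("hi+y",.01),("hi-y",-.01)):
  for side,z in ((hi,.054),(-hi,.046)):
    for x in(-.009,0,.009):
      a=proj(s,W(r.x,(x,side,z)));b=proj(t,W(r.x,(x,side,z)))
      print(nm,side,x,(a-[212,218])*7.23,(b-[193,233])*7.23)
```

```text
[437.754    0.     318.4806] [623.817    0.     311.3591]
gauge [ 0.5046 -0.2352 -0.2436] [-0.4564 -2.0969  0.609  -1.9598  0.0591  0.2543  0.6898  0.0115  1.3538
 -0.034  -0.1861  2.154  -3.3188  2.3137]
grip [np.float64(0.5079810625204985), np.float64(-0.2360769246442007), 0.127]
block [ 0.4733  0.1971 -0.1202] [-0.0764 -1.3157  0.4285 -0.3183  0.8723 -0.2352  0.2093 -1.0435 -2.2024
  0.6883 -0.6618 -0.2307 -0.0362 -0.906   0.4099  2.2238]
hi+y 0.01 -0.009 [149.6306  80.179 ] [129.8384 142.549 ]
hi+y 0.01 0 [168.9972  69.22  ] [132.8069 118.8776]
hi+y 0.01 0.009 [188.1578  58.3775] [135.7719  95.2336]
hi+y -0.01 -0.009 [191.9822 118.5348] [185.5706 150.3411]
hi+y -0.01 0 [211.2306 107.3076] [188.493  126.7768]
hi+y -0.01 0.009 [230.2732  96.2005] [191.4121 103.2396]
hi-y -0.01 -0.009 [189.3619  98.9156] [182.7644 148.2732]
hi-y -0.01 0 [208.7011  87.7496] [185.7022 124.5997]
hi-y -0.01 0.009 [227.8326  76.7035] [188.6366 100.9535]
hi-y 0.01 -0.009 [152.3828  99.6843] [132.8917 144.6436]
hi-y 0.01 0 [171.6586  88.6645] [135.8446 121.0815]
hi-y 0.01 0.009 [190.7303  77.7614] [138.7941  97.5464]
```

```bash
python3 -m pendant '[{"claw":1,"dp":[-41.3,24.7,0],"rot":[0,0,0]},{"claw":1,"dp":[-41.3,24.7,0],"rot":[0,0,0]},{"claw":1,"dp":[-41.3,24.7,0],"rot":[0,0,0]},{"claw":1,"dp":[-41.3,24.7,0],"rot":[0,0,0]},{"claw":1,"dp":[-41.3,24.7,0],"rot":[0,0,0]},{"claw":1,"dp":[-41.3,24.7,0],"rot":[0,0,0]},{"claw":1,"dp":[-41.3,24.7,0],"rot":[0,0,0]},{"claw":1,"dp":[-41.3,24.7,0],"rot":[0,0,0]},{"claw":1,"dp":[-41.3,24.7,0],"rot":[0,0,0]},{"claw":1,"dp":[-41.3,24.7,0],"rot":[0,0,0]}]' && python3 -m pendant '[{"claw":1,"dp":[0,0,0],"rot":[0,0,-0.146]},{"claw":1,"dp":[0,0,0],"rot":[0,0,-0.146]},{"claw":1,"dp":[0,0,0],"rot":[0,0,-0.146]},{"claw":1,"dp":[0,0,0],"rot":[0,0,-0.146]},{"claw":1,"dp":[0,0,0],"rot":[0,0,-0.146]},{"claw":1,"dp":[0,0,0],"rot":[0,0,-0.146]},{"claw":1,"dp":[0,0,0],"rot":[0,0,-0.146]},{"claw":1,"dp":[0,0,0],"rot":[0,0,0]}]'
python3 - <<'E'
from h import *
np.set_printoptions(precision=4,suppress=True)
st=state();R=np.array(st["eef_rot"]);p=np.array(st["eef_pos"])
print(R,p,st["joint_pos"],R.T@(np.array([.508,-.236,.108])-p)*1000)
t=snapshot("top");s=snapshot("scene")
z=lambda im,x,y,w,h:cv2.resize(im[y:y+h,x:x+w],(390,390),interpolation=cv2.INTER_CUBIC)
cv2.imwrite("pics/v3.png",np.hstack([z(s["image"],360,220,90,90),z(t["image"],335,195,80,80)]))
E
```

```text
t: 2.1
eef_pos: [0.5086, -0.2349, 0.1911]
eef_rot: [[-0.954, -0.3, 0.001], [-0.3, 0.954, -0.0], [-0.001, -0.0, -1.0]]
force: [0.3, -0.6, 0.1]
grip_width: 0.0871
gripper_force: 0.0
t: 2.9
eef_pos: [0.5075, -0.2366, 0.1907]
eef_rot: [[-0.242, -0.97, 0.0], [-0.97, 0.242, -0.0], [0.0, -0.0, -1.0]]
force: [0.2, 0.4, 0.2]
grip_width: 0.0868
gripper_force: 0.0
[[-0.2418 -0.9703  0.0002]
 [-0.9703  0.2418 -0.0001]
 [ 0.     -0.0002 -1.    ]] [ 0.5075 -0.2366  0.1907] [ -8.4143  15.7056  -8.8543   0.0016 -65.43    -5.5784] [-0.7258 -0.3662 82.7335]
```

View pics/v3.png

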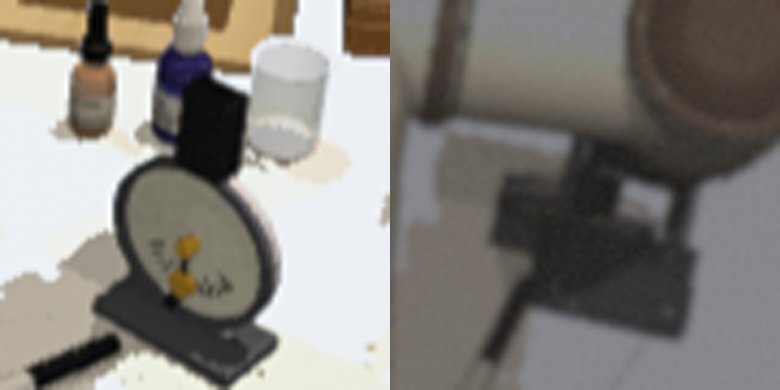

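```bash
python3 -m pendant '[{"claw":1,"dp":[0,0,28],"rot":[0,0,0]},{"claw":1,"dp":[0,0,28],"rot":[0,0,0]},{"claw":1,"dp":[0,0,16],"rot":[0,0,0]},{"claw":1,"dp":[0,0,8],"rot":[0,0,0]},{"claw":0,"dp":[0,0,0],"rot":[0,0,0]},{"claw":0,"dp":[0,0,0],"rot":[0,0,0]},{"claw":0,"dp":[0,0,0],"rot":[0,0,0]},{"claw":0,"dp":[0,0,0],"rot":[0,0,0]},{"claw":0,"dp":[0,0,0],"rot":[0,0,0]},{"claw":0,"dp":[0,0,0],"rot":[0,0,0]},{"claw":0,"dp":[0,0,0],"rot":[0,0,0]},{"claw":0,"dp":[0,0,0],"rot":[0,0,0]}]' 45
```

```text
t: 4.2
eef_pos: [0.5074, -0.2366, 0.1107]
eef_rot: [[-0.242, -0.97, 0.0], [-0.97, 0.242, -0.0], [0.0, -0.0, -1.0]]
force: [0.0, 0.7, -0.1]
grip_width: 0.0308
gripper_force: 0.0
```

```bash
python3 -m pendant '[{"claw":0,"dp":[0,0,0],"rot":[0,0,0]},{"claw":0,"dp":[0,0,0],"rot":[0,0,0]},{"claw":0,"dp":[0,0,0],"rot":[0,0,0]},{"claw":0,"dp":[0,0,0],"rot":[0,0,0]},{"claw":0,"dp":[0,0,-6],"rot":[0,0,0]},{"claw":0,"dp":[0,0,-20],"rot":[0,0,0]},{"claw":0,"dp":[0,0,-30],"rot":[0,0,0]}]' && python3 -m pendant '[{"claw":0,"dp":[5,20,-20],"rot":[0,0,0]},{"claw":0,"dp":[5,20,-20],"rot":[0,0,0]},{"claw":0,"dp":[5,20,-20],"rot":[0,0,0]},{"claw":0,"dp":[5,20,-20],"rot":[0,0,0]},{"claw":0,"dp":[5,20,-10],"rot":[0,0,0]},{"claw":0,"dp":[5,20,0],"rot":[0,0,0]},{"claw":0,"dp":[0,0,0],"rot":[0,0,-0.13]},{"claw":0,"dp":[0,0,0],"rot":[0,0,-0.13]},{"claw":0,"dp":[0,0,0],"rot":[0,0,-0.13]},{"claw":0,"dp":[0,0,0],"rot":[0,0,-0.13]},{"claw":0,"dp":[0,0,0],"rot":[0,0,0]},{"claw":0,"dp":[0,0,0],"rot":[0,0,0]}]' && python3 -m pendant '[{"claw":0,"dp":[0,0,0],"rot":[0,0,0]},{"claw":0,"dp":[0,0,0],"rot":[0,0,0]},{"claw":0,"dp":[0,0,0],"rot":[0,0,0]},{"claw":0,"dp":[0,0,0],"rot":[0,0,0]},{"claw":0,"dp":[0,0,0],"rot":[0,0,0]}]'
python3 - <<'E'
from h import *
np.set_printoptions(precision=4,suppress=True)
st=state();R=np.array(st["eef_rot"]);p=np.array(st["eef_pos"])
S=[snapshot("scene") for _ in range(4)];im=np.mean([s["image"] for s in S],0)
# gauge frame from tool: gx=-ty? tool y is along -gauge x
gx=-R[:,1];gz=-R[:,2];gy=np.cross(gz,gx)
org=p+R[:,2]*(.1107+0.0)  # foot below TCP by TCP height at grasp
org=org-gx*.0035
# rectify dial plane x=-9mm, 60x60mm at 8px/mm... view from -x: right=-y
s=S[-1];q=[];d=[]
for y,z in((.05,.05),(-.05,.05),(-.05,-.05),(.05,-.05)):
    q.append(proj(s,org+gx*-.007+gy*y+gz*(.057+z)));d.append([(0.05-y)*6000,(0.05-z)*6000])
H=cv2.getPerspectiveTransform(np.float32(q),np.float32(d))
w=cv2.warpPerspective(im.astype(np.float32),H,(600,600),flags=cv2.INTER_CUBIC)
cv2.imwrite("pics/v4.png",np.clip(w,0,255).astype(np.uint8));cv2.imwrite("pics/v4raw.png",im.astype(np.uint8));print(np.array(q),p,R)
E
```

```text
t: 4.9
eef_pos: [0.5056, -0.236, 0.1649]
eef_rot: [[-0.242, -0.97, -0.006], [-0.97, 0.242, 0.002], [-0.0, 0.006, -1.0]]
force: [0.6, -0.4, -2.9]
grip_width: 0.0164
gripper_force: 45.0
t: 6.1
eef_pos: [0.3835, -0.2365, 0.2565]
eef_rot: [[0.27, -0.963, -0.0], [-0.963, -0.27, 0.0], [-0.001, 0.0, -1.0]]
force: [0.7, 0.9, -2.6]
grip_width: 0.0161
gripper_force: 45.0
t: 6.6
eef_pos: [0.3837, -0.2367, 0.2567]
eef_rot: [[0.272, -0.962, -0.0], [-0.962, -0.272, -0.0], [0.0, 0.0, -1.0]]
force: [-0.3, 0.0, -2.2]
grip_width: 0.0166
gripper_force: 45.0
[[359.2666 221.3386]
 [419.874  229.2603]
 [413.4333 277.699 ]
 [357.1883 268.8875]] [ 0.3837 -0.2367  0.2567] [[ 0.2723 -0.9622 -0.    ]
 [-0.9622 -0.2723 -0.    ]
 [ 0.      0.     -1.    ]]
```

View pics/v4.png

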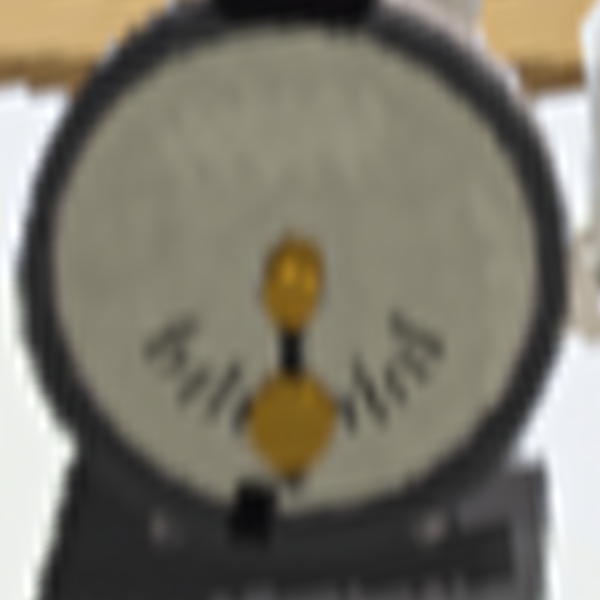

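Rectified dial: centre is about (295,270), pointer tip about (291,487) and wedge centre about (253,500), so the index is about +0.18 rad. I'll tilt that much in free air and compare.

```bash
cat > dial.py <<'E'
from h import *
import sys
np.set_printoptions(precision=4,suppress=True)
def frame(slip=0.):
    st=state();R=np.array(st["eef_rot"]);p=np.array(st["eef_pos"])
    gx=-R[:,1];gz=-R[:,2];gy=np.cross(gz,gx)
    return p,R,gx,gy,gz,p-gz*.1107-gx*.0035,st
def rect(name,n=4):
    p,R,gx,gy,gz,org,st=frame()
    S=[snapshot("scene") for _ in range(n)];im=np.mean([s["image"] for s in S],0).astype(np.float32);s=S[-1];q=[];d=[]
    for y,z in((.05,.05),(-.05,.05),(-.05,-.05),(.05,-.05)):
        q.append(proj(s,org+gx*-.007+gy*y+gz*(.057+z)));d.append([(0.05-y)*6000,(0.05-z)*6000])
    w=cv2.warpPerspective(im,cv2.getPerspectiveTransform(np.float32(q),np.float32(d)),(600,600),flags=cv2.INTER_CUBIC)
    cv2.imwrite(name,np.clip(w,0,255).astype(np.uint8))
    hsv=cv2.cvtColor(np.clip(w,0,255).astype(np.uint8),cv2.COLOR_BGR2HSV)
    m=((hsv[...,0]>10)&(hsv[...,0]<30)&(hsv[...,1]>150)&(hsv[...,2]>70)).astype(np.uint8);m[:200]=0;m[520:]=0
    k,_,a,c=cv2.connectedComponentsWithStats(m)
    for i in range(1,k):
        if a[i,4]>300: print("brass",a[i],c[i])
    dk=(w.max(2)<30).astype(np.uint8);dk[:440]=0
    k,_,a,c=cv2.connectedComponentsWithStats(dk)
    for i in range(1,k):
        if a[i,4]>300: print("black",a[i],c[i])
    print("tcp",p,"org",org,"F",st["force"]);print("gx",gx,"gz",gz)
E
python3 -m pendant '[{"claw":0,"dp":[0,0,0],"rot":[0,0.06,0]},{"claw":0,"dp":[0,0,0],"rot":[0,0.06,0]},{"claw":0,"dp":[0,0,0],"rot":[0,0.06,0]},{"claw":0,"dp":[0,0,0],"rot":[0,0,0]},{"claw":0,"dp":[0,0,0],"rot":[0,0,0]},{"claw":0,"dp":[0,0,0],"rot":[0,0,0]},{"claw":0,"dp":[0,0,0],"rot":[0,0,0]},{"claw":0,"dp":[0,0,0],"rot":[0,0,0]},{"claw":0,"dp":[0,0,0],"rot":[0,0,0]},{"claw":0,"dp":[0,0,0],"rot":[0,0,0]},{"claw":0,"dp":[0,0,0],"rot":[0,0,0]},{"claw":0,"dp":[0,0,0],"rot":[0,0,0]}]' >/dev/null; python3 -c 'from dial import *;rect("pics/v5.png")'
```

```text
brass [ 258  242   58   88 3429] [286.611 282.336]
brass [ 219  371   83  104 5944] [259.9024 417.6859]
black [ 220  481   44   64 2005] [242.6344 514.817 ]
tcp [ 0.3837 -0.2368  0.2566] org [ 0.3857 -0.2568  0.1477] F [ 0.401  -0.1914 -3.4766]
gx [ 0.9622  0.2724 -0.0001] gz [-0.0487  0.1722  0.9839]
```

View pics/v5.png

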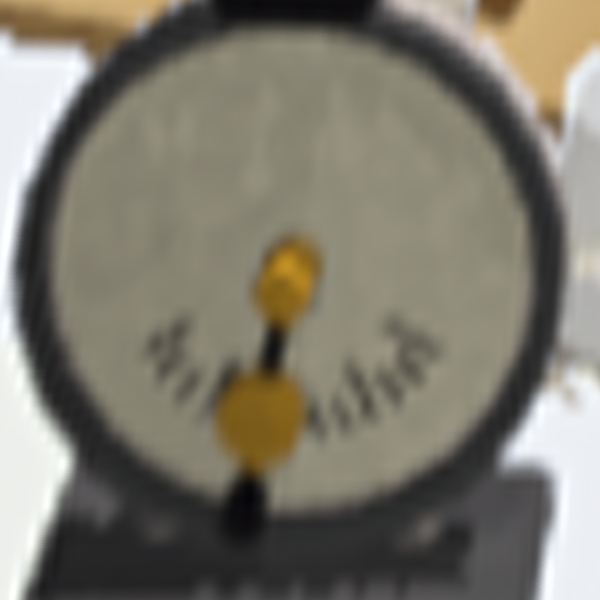

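The pointer line from hub (287,275) through bob (260,418) extends to wedge centre (243,515), so 0.18 rad of lean is right. Now I'll work out the move to the hump.

```bash
cat > goal.py <<'E'
from dial import *
from scipy.spatial.transform import Rotation as Ro
def goal(bx=.4733,by=.1971,yaw=-.12,a=.18,up=.05,off=(0,0)):
    c,s=np.cos(yaw),np.sin(yaw);GX=np.array([c,s,0]);G0=np.array([-s,c,0]);Z=np.array([0,0,1.])
    gz=np.sin(a)*G0+np.cos(a)*Z
    foot=np.array([bx,by,.047])+G0*.01+.007*gz+Z*up
    T=foot+gz*.1107+GX*.0035
    Rt=np.column_stack([np.cross(-GX,-gz),-GX,-gz])
    p,R,*_=frame()
    print("dp now-tool mm",R.T@(T-p)*1000,"rot",Ro.from_matrix(R.T@Rt).as_rotvec(),"dp in goal tool",Rt.T@(T-p)*1000);return foot
E
python3 -c 'from goal import *;print(goal(),state()["joint_pos"])'
```

```text
dp now-tool mm [-421.3492 -219.6263  -32.0857] rot [-0.0709  0.      0.3897] dp in goal tool [-472.6992  -40.4837  -41.4357]
[0.4746 0.2083 0.1039] [ -3.3053  -2.4032 -25.1546  10.8246 -64.241   14.6631]
```

```bash
python3 -m pendant '[{"claw":0,"dp":[0,0,0],"rot":[-0.0177,0,0.0974]},{"claw":0,"dp":[0,0,0],"rot":[-0.0177,0,0.0974]},{"claw":0,"dp":[0,0,0],"rot":[-0.0177,0,0.0974]},{"claw":0,"dp":[0,0,0],"rot":[-0.0177,0,0.0974]}]' >/dev/null && python3 -m pendant '[{"claw":0,"dp":[-39.4,-3.4,-3.5],"rot":[0,0,0]},{"claw":0,"dp":[-39.4,-3.4,-3.5],"rot":[0,0,0]},{"claw":0,"dp":[-39.4,-3.4,-3.5],"rot":[0,0,0]},{"claw":0,"dp":[-39.4,-3.4,-3.5],"rot":[0,0,0]},{"claw":0,"dp":[-39.4,-3.4,-3.5],"rot":[0,0,0]},{"claw":0,"dp":[-39.4,-3.4,-3.5],"rot":[0,0,0]},{"claw":0,"dp":[-39.4,-3.4,-3.5],"rot":[0,0,0]},{"claw":0,"dp":[-39.4,-3.4,-3.5],"rot":[0,0,0]},{"claw":0,"dp":[-39.4,-3.4,-3.5],"rot":[0,0,0]},{"claw":0,"dp":[-39.4,-3.4,-3.5],"rot":[0,0,0]},{"claw":0,"dp":[-39.4,-3.4,-3.5],"rot":[0,0,0]},{"claw":0,"dp":[-39.4,-3.4,-3.5],"rot":[0,0,0]}]' && python3 -m pendant '[{"claw":0,"dp":[0,0,0],"rot":[0,0,0]},{"claw":0,"dp":[0,0,0],"rot":[0,0,0]},{"claw":0,"dp":[0,0,0],"rot":[0,0,0]},{"claw":0,"dp":[0,0,0],"rot":[0,0,0]},{"claw":0,"dp":[0,0,0],"rot":[0,0,0]}]'>/dev/null
python3 - <<'E'
from goal import *
goal();p,R,gx,gy,gz,org,st=frame()
s=snapshot("scene");t=snapshot("top")
x0,y0=205,180
im=cv2.resize(s["image"][y0:y0+80,x0:x0+70],(525,600),interpolation=cv2.INTER_CUBIC)
for l in((-.022,.042,0),(-.022,-.042,0),(.022,-.042,0),(-.0055,.0135,.145),(-.022,0,0),(-.022,.042,.01),(-.022,-.042,.01)):
    q=proj(s,org+gx*l[0]+gy*l[1]+gz*l[2]);print(l,q);cv2.circle(im,tuple(int(v) for v in (q-[x0-.5,y0-.5])*7.5),3,(0,0,255),-1)
cv2.imwrite("pics/v6.png",im)
E
```

```text
t: 9.8
eef_pos: [0.4813, 0.2297, 0.2132]
eef_rot: [[-0.117, -0.993, -0.02], [-0.977, 0.119, -0.177], [0.178, -0.001, -0.984]]
force: [0.6, -0.2, -3.5]
grip_width: 0.0165
gripper_force: 45.0
dp now-tool mm [-0.7518  0.3847  0.8502] rot [-0.0004  0.0006 -0.001 ] dp in goal tool [-0.7526  0.3836  0.85  ]
(-0.022, 0.042, 0) [215.2726 210.9773]
(-0.022, -0.042, 0) [237.4458 215.9414]
(0.022, -0.042, 0) [250.8933 208.6144]
(-0.0055, 0.0135, 0.145) [212.3823 153.0379]
(-0.022, 0, 0) [226.0887 213.3988]
(-0.022, 0.042, 0.01) [214.2323 207.298 ]
(-0.022, -0.042, 0.01) [236.4481 212.0985]
```

View pics/v6.png

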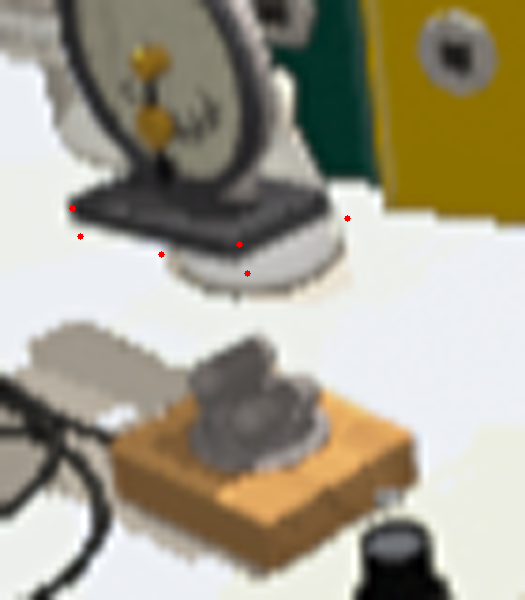

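The red predictions sit about 1.6 px right of and 1.9 px below the real foot edge (left corner at (70,222), right at (237,255)), while the stud stands below at (255,400). The gauge is a few mm left or high. I'll touch lightly to fix z, then correct.

```bash
python3 -m pendant '[{"claw":0,"dp":[-2.7,0,14.8],"rot":[0,0,0]},{"claw":0,"dp":[-2.7,0,14.8],"rot":[0,0,0]},{"claw":0,"dp":[-1.4,0,7.9],"rot":[0,0,0]},{"claw":0,"dp":[-0.5,0,3],"rot":[0,0,0]},{"claw":0,"dp":[0,0,0],"rot":[0,0,0]},{"claw":0,"dp":[0,0,0],"rot":[0,0,0]},{"claw":0,"dp":[0,0,0],"rot":[0,0,0]}]'
python3 - <<'E'
from goal import *
goal(up=0);p,R,gx,gy,gz,org,st=frame();print(org,st["force"],st["wrist_torque"])
S=[snapshot("scene") for _ in range(4)];s=S[0]
x0,y0=205,190
I=np.mean([k["image"] for k in S],0).astype(np.uint8);cv2.imwrite("pics/raw7.png",I)
im=cv2.resize(I[y0:y0+70,x0:x0+70],(600,600),interpolation=cv2.INTER_CUBIC)
cv2.imwrite("pics/v7.png",im)
k=600/70
for l in((-.022,.042,0),(-.022,-.042,0),(.022,-.042,0),(.022,-.042,.01),(-.022,.042,.01),(-.022,-.042,.01)):
    print("g",l,(proj(s,org+gx*l[0]+gy*l[1]+gz*l[2])-[x0-.5,y0-.5])*k)
c,n=np.cos(-.12),np.sin(-.12)
for l in((-.035,.04,.024),(-.035,-.04,.024),(.035,-.04,.024),(-.035,-.04,0),(-.035,.04,0),(-.011,.01,.054),(-.011,-.01,.046)):
    print("b",l,(proj(s,[.4733+c*l[0]-n*l[1],.1971+n*l[0]+c*l[1],l[2]])-[x0-.5,y0-.5])*k)
E
```

```text
t: 11.1
eef_pos: [0.4812, 0.2279, 0.1729]
eef_rot: [[-0.118, -0.993, -0.02], [-0.977, 0.12, -0.177], [0.178, -0.001, -0.984]]
force: [-0.2, 0.8, -2.7]
grip_width: 0.0168
gripper_force: 45.0
dp now-tool mm [-1.3626  0.6785 10.0366] rot [-0.0012  0.0011 -0.0001] dp in goal tool [-1.3736  0.6666 10.0359]
[0.4755 0.2087 0.064 ] [-0.2137  0.8255 -2.6582] [0.6958 0.0084 0.0123]
g (-0.022, 0.042, 0) [110.3333 302.7949]
g (-0.022, -0.042, 0) [297.3748 350.2556]
g (0.022, -0.042, 0) [409.6795 285.3839]
g (0.022, -0.042, 0.01) [402.0486 254.2755]
g (-0.022, 0.042, 0.01) [101.6642 272.4009]
g (-0.022, -0.042, 0.01) [289.0646 318.5693]
b (-0.035, 0.04, 0.024) [118.9928 429.8431]
b (-0.035, -0.04, 0.024) [305.5147 523.6122]
b (0.035, -0.04, 0.024) [479.3711 416.1407]
b (-0.035, -0.04, 0) [314.6999 591.9407]
b (-0.035, 0.04, 0) [129.997 496.697]
b (-0.011, 0.01, 0.054) [236.5449 342.1878]
b (-0.011, -0.01, 0.046) [286.794  387.7241]
```

View pics/v7.png

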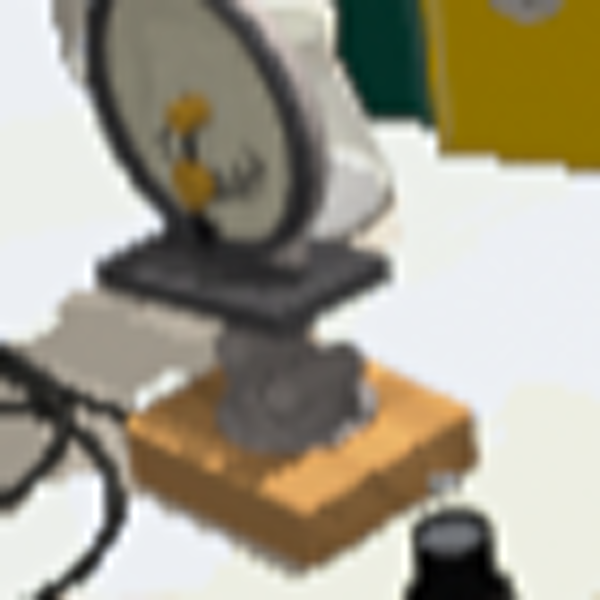

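Both gauge and offcut sit about 11 crop pixels higher than predicted, which is a shared calibration offset. The gauge is also about 10 px (2.6 mm) left relative to the offcut, so I'll correct by (+0.5,-2.6) mm and descend.

```bash
python3 -m pendant '[{"claw":0,"dp":[2.5,-0.8,0.5],"rot":[0,0,0]},{"claw":0,"dp":[-0.7,0,3.9],"rot":[0,0,0]},{"claw":0,"dp":[-0.5,0,3],"rot":[0,0,0]},{"claw":0,"dp":[0,0,0],"rot":[0,0,0]},{"claw":0,"dp":[0,0,0],"rot":[0,0,0]},{"claw":0,"dp":[0,0,0],"rot":[0,0,0]}]'; python3 -m pendant '[{"claw":0,"dp":[-0.2,0,1],"rot":[0,0,0]},{"claw":0,"dp":[0,0,0],"rot":[0,0,0]},{"claw":0,"dp":[0,0,0],"rot":[0,0,0]}]'; python3 -m pendant '[{"claw":0,"dp":[-0.2,0,1],"rot":[0,0,0]},{"claw":0,"dp":[0,0,0],"rot":[0,0,0]},{"claw":0,"dp":[0,0,0],"rot":[0,0,0]}]'
```

```text
t: 11.9
eef_pos: [0.4814, 0.225, 0.1652]
eef_rot: [[-0.118, -0.993, -0.021], [-0.977, 0.12, -0.178], [0.179, -0.0, -0.984]]
force: [0.6, 0.4, -3.8]
grip_width: 0.0163
gripper_force: 45.0
t: 12.2
eef_pos: [0.4813, 0.2249, 0.1641]
eef_rot: [[-0.118, -0.993, -0.021], [-0.977, 0.12, -0.178], [0.179, -0.0, -0.984]]
force: [1.6, 0.1, -3.4]
grip_width: 0.0166
gripper_force: 45.0
t: 12.5
eef_pos: [0.4814, 0.225, 0.1632]
eef_rot: [[-0.118, -0.993, -0.021], [-0.977, 0.12, -0.178], [0.179, -0.0, -0.984]]
force: [0.2, 0.6, -2.0]
grip_width: 0.0163
gripper_force: 45.0
```

```bash
for i in 1; do python3 -m pendant '[{"claw":0,"dp":[-0.1,0,0.5],"rot":[0,0,0]},{"claw":0,"dp":[0,0,0],"rot":[0,0,0]},{"claw":0,"dp":[0,0,0],"rot":[0,0,0]}]'|egrep 'pos|force:'; done; python3 -c '
from rig import *;import numpy as np
print(np.mean([state()["force"] for _ in range(20)],0),state()["wrist_torque"])'; python3 -m pendant '[{"claw":0,"dp":[-0.1,0,0.5],"rot":[0,0,0]},{"claw":0,"dp":[0,0,0],"rot":[0,0,0]},{"claw":0,"dp":[0,0,0],"rot":[0,0,0]}]'|egrep 'pos|force:'
```

```text
eef_pos: [0.4817, 0.2252, 0.1631]
force: [-0.2, 0.0, -0.0]
gripper_force: 45.0
[-0.18644416  0.03779999 -0.02379655] [ 0.53561475  0.08691526 -0.00231984]
eef_pos: [0.4819, 0.2254, 0.1629]
force: [-0.3, 0.5, 4.4]
gripper_force: 45.0
```

```bash
python3 -m pendant '[{"claw":0,"dp":[0,0,-0.4],"rot":[0,0,0]},{"claw":0,"dp":[0,0,0],"rot":[0,0,0]},{"claw":0,"dp":[0,0,0],"rot":[0,0,0]},{"claw":0,"dp":[0,0,0],"rot":[0,0,0]},{"claw":0,"dp":[0,0,0],"rot":[0,0,0]},{"claw":0,"dp":[0,0,0],"rot":[0,0,0]},{"claw":0,"dp":[0,0,0],"rot":[0,0,0]},{"claw":0,"dp":[0,0,0],"rot":[0,0,0]},{"claw":0,"dp":[0,0,0],"rot":[0,0,0]},{"claw":0,"dp":[0,0,0],"rot":[0,0,0]}]'|egrep 'pos|force:'
python3 - <<'E'
from goal import *
rect("pics/d8.png",6)
s=snapshot("scene");x0,y0=205,190
im=cv2.resize(s["image"][y0:y0+70,x0:x0+70],(400,400),interpolation=cv2.INTER_CUBIC)
cv2.imwrite("pics/v8.png",np.hstack([cv2.resize(cv2.imread("pics/d8.png"),(400,400)),im]))
E
```

```text
eef_pos: [0.4817, 0.2253, 0.1629]
force: [-0.5, 0.3, 4.5]
gripper_force: 45.0
brass [ 241  241  115   76 4967] [296.0834 278.0173]
brass [ 210  366  109  101 7157] [259.7577 414.7748]
black [ 222  487   57   56 2273] [247.7312 515.7712]
tcp [0.4817 0.2253 0.1629] org [0.476  0.2061 0.054 ] F [-0.4869  0.2849  4.4571]
gx [ 0.9928 -0.1194  0.001 ] gz [0.0203 0.1773 0.984 ]
```

View pics/v8.png

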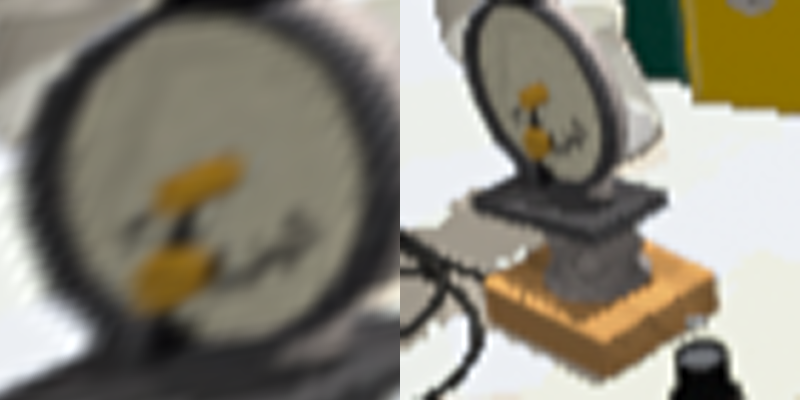

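```bash
python3 -m pendant '[{"claw":0,"dp":[0,0,-0.3],"rot":[0,0,0]},{"claw":0,"dp":[0,0,0],"rot":[0,0,0]},{"claw":0,"dp":[0,0,0],"rot":[0,0,0]},{"claw":0,"dp":[0,0,0],"rot":[0,0,0]},{"claw":0,"dp":[0,0,0],"rot":[0,0,0]},{"claw":0,"dp":[0,0,0],"rot":[0,0,0]},{"claw":0,"dp":[0,0,0],"rot":[0,0,0]},{"claw":0,"dp":[0,0,0],"rot":[0,0,0]},{"claw":0,"dp":[0,0,0],"rot":[0,0,0]},{"claw":0,"dp":[0,0,0],"rot":[0,0,0]},{"claw":0,"dp":[0,0,0],"rot":[0,0,0]},{"claw":0,"dp":[0,0,0],"rot":[0,0,0]}]'
```

```text
t: 15.65
eef_pos: [0.4815, 0.2252, 0.163]
eef_rot: [[-0.118, -0.993, -0.021], [-0.977, 0.12, -0.178], [0.179, -0.001, -0.984]]
force: [-0.5, 0.7, 5.5]
grip_width: 0.0165
gripper_force: 45.0
```

```bash
python3 -m pendant '[{"claw":0,"dp":[0,0,-0.5],"rot":[0,0,0]},{"claw":0,"dp":[0,0,0],"rot":[0,0,0]},{"claw":0,"dp":[0,0,0],"rot":[0,0,0]},{"claw":0,"dp":[0,0,0],"rot":[0,0,0]},{"claw":0,"dp":[0,0,0],"rot":[0,0,0]}]'|egrep 'pos|force:';  python3 -m pendant '[{"claw":0,"dp":[0,0,0],"rot":[0,0,0]},{"claw":0,"dp":[0,0,0],"rot":[0,0,0]},{"claw":0,"dp":[0,0,0],"rot":[0,0,0]},{"claw":0,"dp":[0,0,0],"rot":[0,0,0]},{"claw":0,"dp":[0,0,0],"rot":[0,0,0]},{"claw":0,"dp":[0,0,0],"rot":[0,0,0]},{"claw":0,"dp":[0,0,0],"rot":[0,0,0]},{"claw":0,"dp":[0,0,0],"rot":[0,0,0]}]'|egrep 'pos|force:'
```

```text
eef_pos: [0.4812, 0.2251, 0.163]
force: [-0.4, 1.0, 2.1]
gripper_force: 45.0
eef_pos: [0.4812, 0.2251, 0.1631]
force: [0.2, 0.7, 0.7]
gripper_force: 45.0
```

```bash
for i in 1; do python3 -m pendant '[{"claw":0,"dp":[0,0,0],"rot":[0,0,0]},{"claw":0,"dp":[0,0,0],"rot":[0,0,0]},{"claw":0,"dp":[0,0,0],"rot":[0,0,0]},{"claw":0,"dp":[0,0,0],"rot":[0,0,0]},{"claw":0,"dp":[0,0,0],"rot":[0,0,0]},{"claw":0,"dp":[0,0,0],"rot":[0,0,0]}]'|egrep 'pos|force:'; done;  python3 -m pendant '[{"claw":0,"dp":[0,0,0],"rot":[0,0,0]},{"claw":0,"dp":[0,0,0],"rot":[0,0,0]},{"claw":0,"dp":[0,0,0],"rot":[0,0,0]},{"claw":0,"dp":[0,0,0],"rot":[0,0,0]},{"claw":0,"dp":[0,0,0],"rot":[0,0,0]},{"claw":0,"dp":[0,0,0],"rot":[0,0,0]},{"claw":0,"dp":[0,0,0],"rot":[0,0,0]},{"claw":0,"dp":[0,0,0],"rot":[0,0,0]}]'|egrep 'pos|force:'
```

```text
eef_pos: [0.4812, 0.2251, 0.1631]
force: [0.5, 1.1, 0.6]
gripper_force: 45.0
eef_pos: [0.4812, 0.2251, 0.1632]
force: [-0.2, -0.4, -1.8]
gripper_force: 45.0
```

```bash
python3 -m pendant '[{"claw":0,"dp":[0,0,0.3],"rot":[0,0,0]},{"claw":0,"dp":[0,0,0],"rot":[0,0,0]},{"claw":0,"dp":[0,0,0],"rot":[0,0,0]},{"claw":0,"dp":[0,0,0],"rot":[0,0,0]},{"claw":0,"dp":[0,0,0],"rot":[0,0,0]},{"claw":0,"dp":[0,0,0],"rot":[0,0,0]}]'|egrep 'pos|force:';  python3 -m pendant '[{"claw":0,"dp":[0,0,0],"rot":[0,0,0]},{"claw":0,"dp":[0,0,0],"rot":[0,0,0]},{"claw":0,"dp":[0,0,0],"rot":[0,0,0]},{"claw":0,"dp":[0,0,0],"rot":[0,0,0]},{"claw":0,"dp":[0,0,0],"rot":[0,0,0]},{"claw":0,"dp":[0,0,0],"rot":[0,0,0]},{"claw":0,"dp":[0,0,0],"rot":[0,0,0]},{"claw":0,"dp":[0,0,0],"rot":[0,0,0]}]'|egrep 'pos|force:'; python3 -m pendant '[{"claw":0,"dp":[0,0,0],"rot":[0,0,0]},{"claw":0,"dp":[0,0,0],"rot":[0,0,0]},{"claw":0,"dp":[0,0,0],"rot":[0,0,0]},{"claw":0,"dp":[0,0,0],"rot":[0,0,0]},{"claw":0,"dp":[0,0,0],"rot":[0,0,0]},{"claw":0,"dp":[0,0,0],"rot":[0,0,0]},{"claw":0,"dp":[0,0,0],"rot":[0,0,0]},{"claw":0,"dp":[0,0,0],"rot":[0,0,0]}]'|egrep 'pos|force:'; python3 -c 'from dial import *;rect("pics/d9.png",4)
print(np.mean([state()["force"] for _ in range(5)],0))'
```

```text
eef_pos: [0.4814, 0.2252, 0.1631]
force: [-0.1, 0.5, 1.6]
gripper_force: 45.0
eef_pos: [0.4814, 0.2252, 0.1631]
force: [1.0, 0.7, 0.9]
gripper_force: 45.0
eef_pos: [0.4814, 0.2252, 0.1631]
force: [0.4, 0.6, 1.4]
gripper_force: 45.0
brass [ 243  241  114   75 4948] [297.7298 277.1479]
brass [ 210  365  108  101 7130] [260.146  414.1247]
black [ 224  487   56   56 2263] [249.6456 514.9456]
tcp [0.4814 0.2252 0.1631] org [0.4756 0.2059 0.0541] F [0.4082 0.5849 1.4204]
gx [ 0.9928 -0.1196  0.0003] gz [0.0212 0.1777 0.9839]
[-0.3846  0.206   1.919 ]
```

```bash
python3 -c 'from rig import *;print(sign_off())'
```

```text
the job is handed in; nothing more can be done
None
```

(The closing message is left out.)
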